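# Put a spare tent plate away by nesting it over its twin

## Robot

A 6-joint arm with a two-finger parallel gripper is mounted at the origin on the work surface. World frame = base frame: x ahead of the robot, y to its left, z up, the work surface at z = 0. Lengths are in mm, angles in rad, forces in N, time in s.
With the tool pointing down it reaches from about 400 to 925 mm from the base axis. Payload 12.5 kg.
Tool frame: the origin (TCP) lies midway between the tips of the shut fingers; the grasp point (between the pads) lies 19 mm behind it; z points along the fingers, y is the line along which they close (so a half turn about z gives the same grasp; the last joint's range is limited). The gripper opens to 95 mm and grips with 3 to 60 N. Pads are 20 mm wide; open, the fingers measure 119 mm over their backs; the gripper's body (75 mm by 180 mm) begins 59 mm behind the grasp point.
Start: joints at [-1.329, 0.491, 1.559, -0, 1.092, -0.106], TCP at [213.042, -587.588, 214.661] pointing down, gripper open.
Joint ranges: [-3.1, 3.1], [-0.84, 2.19], [0.05, 2.79], [-1.13, 4.28], [0.06, 2.93], [-2.69, 2.69]. Speed limits (rad/s): [2.22, 2.22, 2.79, 3.14, 3.14, 3.14].

## Interface

Orientations are given as a unit quaternion [w, x, y, z].
In Python, from rig import * gives the robot as it stands.
- The arm moves only by the shell command python3 -m creep 'ROWS' [FORCE]. ROWS is JSON, one flat list of numbers, 7 for each row, row after row: the shift along the tool's x, y, z in mm, then the turn, a rotation vector about the tool's x, y, z in rad, then the opening, from 0 (shut) to 1 (fully open). A call has exactly 10 rows; each row shifts and turns the commanded pose from where the row before left it, along the tool's axes as they then stand; what a row does not reach is not made up. A row lasts 1/12 s, in which the tool goes at most 41.7 mm and 7.16 degrees, less where a joint would pass 70% of its speed; a pose out of reach is approached as far as the arm can. A call is refused whole if a number of a shift passes 41.7 or a number of a turn 0.125, either way. A call with a gripper value outside its range is refused whole. The fingers move at their own pace and stop on an object; FORCE is the grip in N (left out, the last holds). Time passes only in rows, so rows that do not move let the fingers close, or fill a call up. It gives the time, the measured TCP pose, the force, the opening and the grip force at its end, in the units of the state.
- get_obs(): the state, without advancing time (a new reading comes with each control period).
- read_camera(name): name is "scene" or "top"; returns a dict with "image" (420x560x3 uint8, blue, green, red), "depth" (420x560 float32, mm along the optical axis (not along the pixel's ray), 0 where there is no reading), "fx", "fy", "cx", "cy" (pixels), "extrinsics" (4x4, takes a point from world to camera coordinates). Camera axes: x right, y up, looking along -z (the intrinsics and any distortion apply to the point x, -y, -z); pixel columns grow to the right and rows downward; lengths in mm; the calibration is good to about 2 mm. A picture is of the moment at which its call begins.
- sign_off(): hands the job in; it is judged then, once.
Trained networks look in a picture, given as the dict that the camera call returned (one of the last four; its "shot" number tells which), for a name from the list of things; names that differ only in an ending like _2 or _b are one class to them, and where a whole thing is asked for, a point or a joint stands for the part that bears it (a point fixed in the world has none). Each returns a list of dicts, best first, with "confidence" (0 to 1); they miss things now and then, are a little off and sometimes report something else, mostly with a low value. They report only what shows in the picture. A call takes as long as a camera call.
- boxes_of(picture, thing): "position" ([column, row] in pixels, amid what is visible of it).
- masks_of(picture, thing): "region" (420x560 bool, what is visible of it) and "position" ([column, row] in pixels, amid what is visible of it).
The state is a dict: "clock": time; "joint_positions": joint angles; "qd": joint speeds; "joint_efforts": joint torques, N m; "eef_pos": TCP position; "ee_rot": TCP orientation; "force": force on the tool from outside, world axes, zero at the start; "moment": the same for the moment, N m; "finger_gap": finger opening in mm; "gripper_force": force on a finger pad.
Only numpy, scipy, OpenCV 4.12 (cv2) and the standard library are available. Lean on these libraries where they do the work, as an engineer would, in place of code of your own. Each camera call takes 0.05 s, during which the arm holds its last target. There are 200 camera calls.

## Task

The spare desk name plate, a folded aluminium tent, is stored on the black rotating organiser under the clear shelf. Turn the organiser until the plate has come round to the robot's side, clear of the shelf and still on its rest; then take the plate off and set it down over the matching narrow, steep plate that stands on the desk, so the two folds nest fully with their ends flush. Lower it on rather than letting it drop, leave the standing plate where it is, and do not disturb the wide flat plate, the pen pot or the mouse.

Things in the scene. Friction and masses are not known exactly. Their poses are not given: they have to be found in the camera images.
- plate: The spare plate: aluminium sheet 4 mm thick folded to an upside-down V (ridge up, 60 degrees between legs), 100 mm long, 47 mm high, 52 mm wide over the outer lower edges (2 mm above its underside); about 0.11 kg. Origin: centre of its underside; x along the ridge, z up. It starts astride a grey rest on the organiser, ridge along the radius, and lifts straight off.
- standing_plate: The matching plate: same shape and size as the spare one (60 degree fold, 47 mm high, 100 mm long), about 0.13 kg, loose, standing ridge up on the desk. Origin: centre of its underside; x along the ridge, z up. The ends are alike: the spare may go on either way round. Fully nested, its underside is 8 mm above this one's.
- wide_plate: Bystander: another loose aluminium tent plate, but flat and wide (104 degrees between the legs, 70 mm long, 79 mm wide, 34 mm high). Origin: centre of its underside; x along the ridge.
- shelf: Fixed clear acrylic shelf over the far half of the organiser. Origin: on the desk, on the turntable's vertical axis; x points from the robot's side towards the covered half, z up. The clear plate spans x 35 to 180 and y -180 to 180 mm, 112 to 118 mm above the desk, on four posts 12 mm thick at x 45 and 170, y -170 and 170 mm.
- rest (a point): Point on the turntable where the spare plate's origin sits at the start: 85 mm from the axis, 36 mm above the desk, 14 mm above the turntable's face. Turns with it; its x runs along the radius. The turntable: black disc, 145 mm radius, upper face 22 mm above the desk; turns both ways with light friction (0.06 N m), stays where left, more than a full turn each way.
- divider (a point): Top of one of the turntable's four radial grey dividers, 118 mm from the axis, 64 mm above the desk; 45 degrees round from the rest, the others at 135, 225, 315. Each is 8 mm thick, 44 mm tall, 50 to 142 mm from the axis: push it sideways or pinch it to turn the table. Hub: 18 mm radius, top 70 mm above the desk. Other fixed contents: within 90 mm of the axis, under 40 mm high.
- pen_pot: Bystander: loose black square pot 70 mm wide and 95 mm high with pens up to 155 mm high. Origin: centre of its underside.
- mouse: Bystander: loose black computer mouse 100 x 58 x 33 mm. Origin: centre of its underside.

How it is judged:
By the outcome, as a careful person would: the job done as asked, in the order asked, and still so for the second after the job is handed in, with the robot touching nothing.
It also fails if it takes over 67 s, if anything falls off the work surface, if the arm or the gripper's body presses on something with over 40 N, if the wrist force passes 120 N, or if a joint passes its speed limit or range.

## Working session

There is one attempt and no reset: what is moved stays moved. The work goes in short steps, Python scripts to look and compute and a shell command to move; the robot and the scene stay as the last step left them, time stands still between calls to the robot, and variables do not carry over. Pictures are saved under pics/ and viewed, at most 10 in all, crops included, and the job is handed in when it is done.

```bash
mkdir -p pics; ls; cat > h.py <<'E'
from rig import *
import numpy as np, cv2
def world(p,uv,d):
    # d along the optical axis
    u,v=np.asarray(uv,float).T
    c=np.stack([(u-p['cx'])/p['fx']*d,-(v-p['cy'])/p['fy']*d,-d,np.ones_like(u)],0)
    return (np.linalg.inv(p['extrinsics'])@c)[:3].T
def cloud(p,m):
    m=m&(p['depth']>0); r,c=np.nonzero(m)
    return world(p,np.stack([c,r],1),p['depth'][r,c].astype(float))
E
python3 - <<'E'
from h import *
o=get_obs(); print({k:np.round(v,3) for k,v in o.items()})
ps={}
for n in('scene','top'):
    p=read_camera(n); cv2.imwrite(f'pics/{n}0.png',p['image'])
    for t in('plate','standing_plate','wide_plate','rest','divider','pen_pot','mouse','shelf'):
        for m in masks_of(p,t)[:4]:
            w=cloud(p,m['region'])
            print(n,t,round(m['confidence'],2),np.round(m['position']),len(w),np.round(np.median(w,0)) if len(w) else '',np.round(np.percentile(w,[2,98],axis=0)).tolist() if len(w) else '')
E
```

```text
pics
{'clock': np.float64(0.0), 'joint_positions': array([-1.329,  0.492,  1.559, -0.   ,  1.092, -0.106]), 'qd': array([ 0.002,  0.   ,  0.   ,  0.003, -0.002,  0.001]), 'joint_efforts': array([-1.0000e-03, -6.1265e+01, -2.5819e+01,  6.9000e-02,  4.8000e-02,
       -0.0000e+00]), 'eef_pos': array([ 212.976, -587.344,  214.05 ]), 'ee_rot': array([-0.001,  0.985,  0.173, -0.   ]), 'force': array([0.048, 0.333, 0.321]), 'moment': array([ 0.001, -0.011,  0.023]), 'gripper_force': np.float64(0.0), 'finger_gap': np.float64(95.324)}
scene standing_plate 0.74 [243. 291.] 648 [ 626. -200.   26.] [[578.0, -217.0, 4.0], [672.0, -171.0, 46.0]]
scene wide_plate 0.67 [200. 245.] 702 [ 447. -198.   17.] [[408.0, -230.0, -2.0], [479.0, -151.0, 34.0]]
scene rest 0.93 [310. 198.] 2751 [532. 133.  24.] [[458.0, 9.0, 18.0], [591.0, 269.0, 69.0]]
scene divider 0.7 [329. 124.] 418 [343. 398.  27.] [[292.0, 372.0, 8.0], [381.0, 430.0, 38.0]]
scene divider 0.56 [310. 200.] 2847 [531. 133.  24.] [[455.0, 6.0, 18.0], [593.0, 268.0, 70.0]]
scene pen_pot 0.96 [143. 276.] 1495 [ 443. -377.   71.] [[392.0, -417.
[... 496 characters left out ...]
, [670.0, -168.0, 47.0]]
top wide_plate 0.64 [352. 246.] 875 [ 442. -190.   19.] [[409.0, -231.0, 2.0], [475.0, -157.0, 35.0]]
top rest 0.83 [218. 195.] 7807 [559. 135.  22.] [[460.0, 2.0, 17.0], [643.0, 266.0, 67.0]]
top pen_pot 0.96 [432. 250.] 1370 [ 429. -372.   70.] [[385.0, -415.0, 1.0], [475.0, -328.0, 147.0]]
top mouse 0.59 [104. 289.] 1008 [330. 400.  29.] [[283.0, 372.0, 12.0], [377.0, 433.0, 36.0]]
top mouse 0.28 [434. 250.] 1370 [ 429. -373.   71.] [[387.0, -415.0, 1.0], [472.0, -327.0, 147.0]]
top shelf 0.92 [218. 131.] 9539 [698. 129. 118.] [[627.0, -43.0, 113.0], [770.0, 301.0, 123.0]]
top shelf 0.19 [103. 291.] 999 [330. 400.  29.] [[283.0, 372.0, 11.0], [377.0, 433.0, 36.0]]
```

View pics/scene0.png

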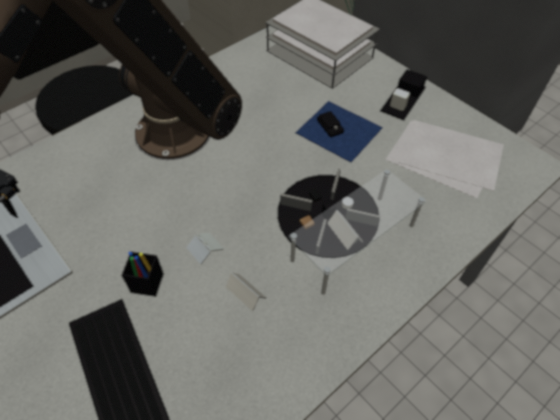

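View pics/top0.png

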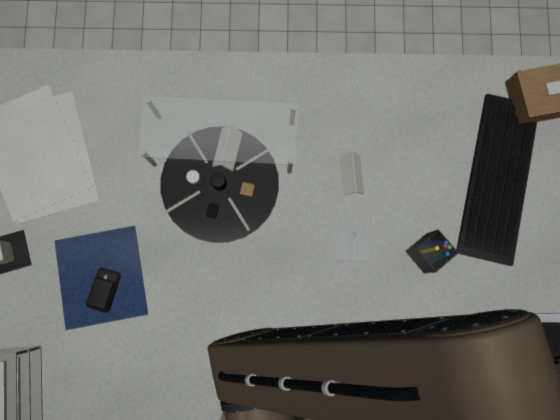

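The scene view shows the spare plate under the clear shelf at about (343,230), the standing plate at (243,291) and the wide plate at (202,247). In the top view they are at (229,148), (351,174) and (352,246), with the turntable hub at (219,183) and dividers at (197,147), (252,160), (184,200) and (238,214).

```bash
cat > fit.py <<'E'
from h import *
from scipy.optimize import least_squares
def tent(p,name,z0=0,region=None):
    """x,y,yaw of a 60-degree tent (ridge 47 above z0)"""
    m=region if region is not None else masks_of(p,name)[0]['region']
    m=cv2.dilate(m.astype(np.uint8),np.ones((3,3)))>0
    w=cloud(p,m); w=w[(w[:,2]>z0+6)&(w[:,2]<z0+52)]
    c=w.mean(0)[:2]; d=np.linalg.svd(w[w[:,2]>z0+36][:,:2]-w[w[:,2]>z0+36][:,:2].mean(0),full_matrices=False)[2][0]
    f=lambda q:((lambda l:(np.abs(l)-(47+z0-w[:,2])*np.tan(np.pi/6))*np.cos(np.pi/6))((w[:,0]-q[0]*-np.sin(q[1])-c[0])*-np.sin(q[1])+(w[:,1]-q[0]*np.cos(q[1])-c[1])*np.cos(q[1])))
    r=least_squares(f,[0,np.arctan(d[1]/d[0])],loss='soft_l1',f_scale=2)
    o,a=r.x; u=np.array([np.cos(a),np.sin(a)]); n=np.array([-u[1],u[0]])
    s=(w[:,:2]-c)@u; e=np.percentile(s,[1,99])
    return np.r_[c+o*n+u*e.mean(),a], np.ptp(e), np.sqrt(np.mean(f(r.x)**2)), len(w)
E
python3 - <<'E'
from fit import *
for n in('top','scene'):
    p=read_camera(n)
    print(n,'standing',*[np.round(v,3) for v in tent(p,'standing_plate')])
    w=cloud(p,np.ones(p['depth'].shape,bool))
    near=np.hypot(w[:,0]-592,w[:,1]-129)<150
    h=w[near&(w[:,2]>55)&(w[:,2]<75)]
    # hub and divider tops: fit axis and divider azimuth
    def f(q):
        r=h[:,:2]-q[:2]; a=np.arctan2(r[:,1],r[:,0])-q[2]; R=np.hypot(*r.T)
        b=(a+np.pi/4)%(np.pi/2)-np.pi/4
        return np.where(R>40,R*np.sin(b),0)
    best=min((least_squares(f,[592,129,a],loss='soft_l1',f_scale=3) for a in np.linspace(0,1.5,8)),key=lambda r:r.cost)
    print(n,'axis',np.round(best.x,3),np.degrees(best.x[2]),best.cost,len(h))
    hub=h[np.hypot(h[:,0]-best.x[0],h[:,1]-best.x[1])<25]; print('hub',np.round((hub.max(0)+hub.min(0))/2,1),len(hub))
    s=w[(w[:,2]>113)&(w[:,2]<122)&(np.abs(w[:,0]-700)<110)&(np.abs(w[:,1]-129)<200)]
    print('shelf',cv2.minAreaRect(s[:,:2].astype(np.float32)))
E
```

```text
top standing [ 6.22121e+02 -1.94333e+02  9.50000e-02] 98.921 1.394 765
top axis [593.784 131.773   8.42 ] 482.42707030096074 2668.5071540220706 582
hub [591.6 133.6  65.3] 185
shelf ((699.8357543945312, 130.2259979248047), (361.1764221191406, 146.69131469726562), 87.69291687011719)
scene standing [ 6.23672e+02 -1.91183e+02  9.40000e-02] 98.968 1.625 655
scene axis [593.893 133.881 152.929] 8762.20388155483 532.0240387721774 296
hub [590.2 135.5  64.7] 97
shelf ((699.783447265625, 133.67990112304688), (365.46435546875, 148.23916625976562), 87.81803131103516)
```

```bash
python3 -m creep '[0,0,0,0,0,0.116,0, 0,0,0,0,0,0.116,0, 0,0,0,0,0,0.116,0, 14.7,-32,0,0,0,0,0, 14.7,-32,0,0,0,0,0, 14.7,-32,0,0,0,0,0, 14.7,-32,0,0,0,0,0, 14.7,-32,0,0,0,0,0, 14.7,-32,0,0,0,0,0, 14.7,-32,0,0,0,0,0]'
python3 -m creep '[14.7,-32,0,0,0,0,0, 14.7,-32,0,0,0,0,0, 14.7,-32,0,0,0,0,0, 14.7,-32,0,0,0,0,0, 14.7,-32,0,0,0,0,0, 14.7,-32,0,0,0,0,0, 14.7,-32,0,0,0,0,0, 14.7,-32,0,0,0,0,0, 14.7,-32,0,0,0,0,0, 14.7,-32,0,0,0,0,0]'
python3 -m creep '[14.7,-32,0,0,0,0,0, 14.7,-32,0,0,0,0,0, 14.7,-32,0,0,0,0,0, 0,0,15,0,0,0,0, 0,0,15,0,0,0,0, 0,0,15,0,0,0,0, 0,0,15,0,0,0,0, 0,0,0,0,0,0,0, 0,0,0,0,0,0,0, 0,0,0,0,0,0,0]'
```

```text
clock: 1.93
eef_pos: [316.4, -362.0, 214.8]
ee_rot: [0.0, 1.0, -0.0, 0.0]
force: [0.2, -0.9, -1.2]
finger_gap: 33.7
gripper_force: 0.0
clock: 2.77
eef_pos: [463.5, -41.9, 214.9]
ee_rot: [0.0, 1.0, -0.0, 0.0]
force: [1.5, -1.0, 0.8]
finger_gap: 0.5
gripper_force: 0.0
clock: 3.6
eef_pos: [507.6, 52.3, 155.4]
ee_rot: [0.0, 1.0, -0.0, 0.0]
force: [-0.7, -0.9, -0.1]
finger_gap: 0.4
gripper_force: 0.0
```

```bash
python3 - <<'E'
import numpy as np
a=np.radians(np.r_[-136-3.9*np.arange(30)]); x=118*np.cos(a);y=118*np.sin(a)
print([(round(float(i),1),round(float(-j),1)) for i,j in zip(np.diff(x),np.diff(y))])
E
```

```text
[(-5.4, -6.0), (-5.0, -6.3), (-4.5, -6.6), (-4.1, -6.9), (-3.6, -7.2), (-3.1, -7.4), (-2.6, -7.6), (-2.0, -7.8), (-1.5, -7.9), (-1.0, -8.0), (-0.4, -8.0), (0.1, -8.0), (0.7, -8.0), (1.2, -7.9), (1.7, -7.8), (2.3, -7.7), (2.8, -7.5), (3.3, -7.3), (3.8, -7.1), (4.3, -6.8), (4.7, -6.5), (5.1, -6.2), (5.6, -5.8), (5.9, -5.4), (6.3, -5.0), (6.6, -4.6), (6.9, -4.1), (7.2, -3.6), (7.4, -3.1)]
```

```bash
python3 -m creep '[0,0,20,0,0,0,0, 0,0,20,0,0,0,0, 0,0,20,0,0,0,0, 0,0,20,0,0,0,0, 0,0,18,0,0,0,0, 0,0,0,0,0,0,0, 0,0,0,0,0,0,0, 0,0,0,0,0,0,0, 0,0,0,0,0,0,0, 0,0,0,0,0,0,0]'
```

```text
clock: 4.43
eef_pos: [507.8, 52.3, 57.8]
ee_rot: [0.0, 1.0, -0.0, 0.001]
force: [0.2, 0.1, 0.7]
finger_gap: 0.1
gripper_force: 0.0
```

```bash
python3 -m creep '[0,0,6,0,0,0,0, -5.4,-6,0,0,0,0,0, -5,-6.3,0,0,0,0,0, -4.5,-6.6,0,0,0,0,0, -4.1,-6.9,0,0,0,0,0, -3.6,-7.2,0,0,0,0,0, -3.1,-7.4,0,0,0,0,0, -2.6,-7.6,0,0,0,0,0, -2,-7.8,0,0,0,0,0, -1.5,-7.9,0,0,0,0,0]'
python3 -m creep '[-1,-8,0,0,0,0,0, -0.4,-8,0,0,0,0,0, 0.1,-8,0,0,0,0,0, 0.7,-8,0,0,0,0,0, 1.2,-7.9,0,0,0,0,0, 1.7,-7.8,0,0,0,0,0, 2.3,-7.7,0,0,0,0,0, 2.8,-7.5,0,0,0,0,0, 3.3,-7.3,0,0,0,0,0, 3.8,-7.1,0,0,0,0,0]'
python3 - <<'E'
from h import *
p=read_camera('top'); cv2.imwrite('pics/t1.png',cv2.resize(p['image'][80:260,130:400],None,fx=2.5,fy=2.5))
E
```

```text
clock: 5.27
eef_pos: [475.2, 116.9, 50.6]
ee_rot: [0.0, 1.0, -0.0, 0.0]
force: [0.2, -0.5, -0.4]
finger_gap: 0.8
gripper_force: 0.3
clock: 6.1
eef_pos: [490.2, 194.1, 50.6]
ee_rot: [0.0, 1.0, -0.0, -0.0]
force: [0.0, -2.0, -0.7]
finger_gap: 0.4
gripper_force: 0.4
```

View pics/t1.png

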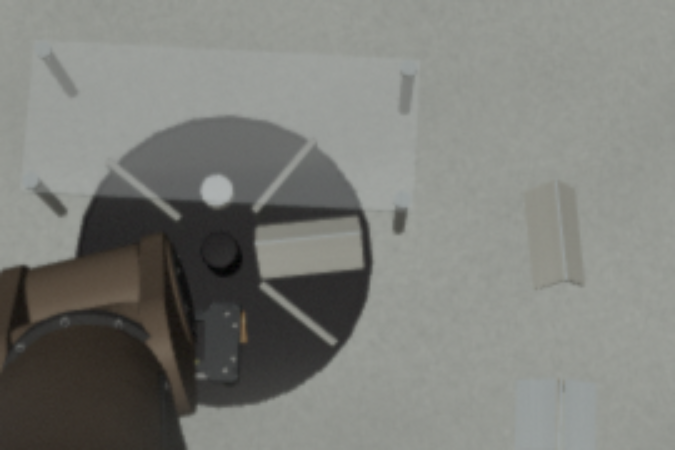

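The plate has come round with the table to about (310,250) in the crop, still on its rest, so its azimuth is about -87°. I'll continue the sweep.

```bash
python3 -m creep '[4.3,-6.8,0,0,0,0,0, 4.7,-6.5,0,0,0,0,0, 5.1,-6.2,0,0,0,0,0, 5.6,-5.8,0,0,0,0,0, 5.9,-5.4,0,0,0,0,0, 6.3,-5,0,0,0,0,0, 6.6,-4.6,0,0,0,0,0, 5,-2.8,0,0,0,0,0, 0,0,0,0,0,0,0, 0,0,0,0,0,0,0]'
python3 -m creep '[-2,4,-10,0,0,0,0, 0,0,-20,0,0,0,0, 0,0,-20,0,0,0,0, 0,0,-20,0,0,0,0, -10,30,0,0,0,0,0, -10,30,0,0,0,0,0, -10,30,0,0,0,0,0, -10,30,0,0,0,0,0, 0,0,0,0,0,0,0, 0,0,0,0,0,0,0]'
cat > ang.py <<'E'
from fit import *
AX=np.array([592.5,134.])
def tt(n='top'):
    p=read_camera(n)
    m=masks_of(p,'plate')
    for k in m[:2]:
        w=cloud(p,k['region']); c=np.median(w,0)
        print('plate?',round(k['confidence'],2),np.round(k['position']),np.round(c),np.degrees(np.arctan2(*(c[:2]-AX)[::-1])))
    return p,m
E
python3 - <<'E'
from ang import *
p,m=tt(); print(tent(p,'plate',36,m[0]['region']))
cv2.imwrite('pics/t2.png',cv2.resize(p['image'][80:260,130:400],None,fx=2.5,fy=2.5))
E
```

```text
clock: 6.98
eef_pos: [533.5, 236.5, 50.4]
ee_rot: [0.0, 1.0, -0.0, -0.0]
force: [0.4, -0.2, -0.0]
finger_gap: 0.2
gripper_force: 0.0
clock: 7.82
eef_pos: [491.0, 111.1, 121.5]
ee_rot: [-0.0, 1.0, -0.001, 0.0]
force: [-0.6, 0.3, -0.8]
finger_gap: 0.5
gripper_force: 0.0Traceback (most recent call last):
  File "<stdin>", line 2, in <module>
IndexError: list index out of range
```

```bash
python3 - <<'E'
from ang import *
p,m=tt('scene')
q=read_camera('top')
cv2.imwrite('pics/t2.png',np.hstack([cv2.resize(i,None,fx=2,fy=2) for i in (p['image'][120:320,200:400],q['image'][80:280,150:350])]))
E
```

```text
plate? 0.58 [298. 214.] [565.  49.  62.] -107.78457635342566
```

View pics/t2.png

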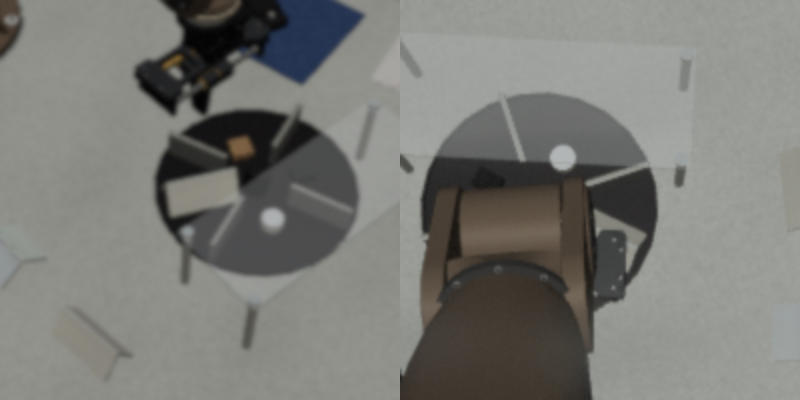

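The plate is at crop (203,190) in the scene half, near azimuth -115°. The next divider is at (197,147), and there is room between them for the fingers.

```bash
python3 - <<'E'
import numpy as np
a=np.radians(-146-3.75*np.arange(20)); x=118*np.cos(a);y=118*np.sin(a)
print([(round(float(i),1),round(float(-j),1)) for i,j in zip(np.diff(x),np.diff(y))])
E
python3 -m creep '[2,22,0,0,0,0,0, 2,21,0,0,0,0,0, 0,0,15,0,0,0,0, 0,0,20,0,0,0,0, 0,0,20,0,0,0,0, 0,0,15,0,0,0,0, 0,0,0,0,0,0,0, 0,0,0,0,0,0,0, 0,0,0,0,0,0,0, 0,0,0,0,0,0,0]'
```

```text
[(-4.1, -6.5), (-3.7, -6.8), (-3.2, -7.0), (-2.8, -7.2), (-2.3, -7.4), (-1.8, -7.5), (-1.3, -7.6), (-0.8, -7.7), (-0.3, -7.7), (0.2, -7.7), (0.7, -7.7), (1.2, -7.6), (1.7, -7.5), (2.2, -7.4), (2.7, -7.2), (3.2, -7.0), (3.6, -6.8), (4.0, -6.6), (4.5, -6.3)]
clock: 8.9
eef_pos: [495.9, 69.7, 51.5]
ee_rot: [0.0, 1.0, 0.0, 0.001]
force: [0.3, -0.4, -0.2]
finger_gap: 0.4
gripper_force: 0.0
```

```bash
python3 -m creep '[-4.1,-6.5,0,0,0,0,0, -3.7,-6.8,0,0,0,0,0, -3.2,-7,0,0,0,0,0, -2.8,-7.2,0,0,0,0,0, -2.3,-7.4,0,0,0,0,0, -1.8,-7.5,0,0,0,0,0, -1.3,-7.6,0,0,0,0,0, -0.8,-7.7,0,0,0,0,0, -0.3,-7.7,0,0,0,0,0, 0.2,-7.7,0,0,0,0,0]'
python3 -m creep '[0.7,-7.7,0,0,0,0,0, 1.2,-7.6,0,0,0,0,0, 1.7,-7.5,0,0,0,0,0, 2.2,-7.4,0,0,0,0,0, 2.7,-7.2,0,0,0,0,0, 3.2,-7,0,0,0,0,0, 3.6,-6.8,0,0,0,0,0, 3,-5,0,0,0,0,0, 0,0,0,0,0,0,0, 0,0,0,0,0,0,0]'
python3 -m creep '[-2,4,-15,0,0,0,0, 0,0,-25,0,0,0,0, 0,0,-30,0,0,0,0, 0,0,-30,0,0,0,0, 0,25,-25,0,0,0,0.75, 0,40,0,0,0,0,0.75, 0,40,0,0,0,0,0.75, 0,40,0,0,0,0,0.75, 0,40,0,0,0,0,0.75, 0,40,0,0,0,0,0.75]'
python3 -m creep '[0,40,0,0,0,0,0.75, 0,30,0,0,0,0,0.75, 0,0,0,0,0,0,0.75, 0,0,0,0,0,0,0.75, 0,0,0,0,0,0,0.75, 0,0,0,0,0,0,0.75, 0,0,0,0,0,0,0.75, 0,0,0,0,0,0,0.75, 0,0,0,0,0,0,0.75, 0,0,0,0,0,0,0.75]'
python3 - <<'E'
from ang import *
for n in('top','scene'):
    p,m=tt(n)
    if m: print(*[np.round(v,3) for v in tent(p,'plate',36,m[0]['region'])])
    m=masks_of(p,'standing_plate')
    if m: print('st',*[np.round(v,3) for v in tent(p,'',0,m[0]['region'])])
    if n=='top': cv2.imwrite('pics/t3.png',cv2.resize(p['image'][80:280,140:400],None,fx=2.5,fy=2.5))
E
```

```text
clock: 9.73
eef_pos: [475.2, 143.4, 50.5]
ee_rot: [0.0, 1.0, -0.0, -0.0]
force: [0.7, -0.1, -0.4]
finger_gap: 0.5
gripper_force: 0.4
clock: 10.57
eef_pos: [493.6, 199.0, 50.5]
ee_rot: [0.0, 1.0, 0.0, -0.0]
force: [-0.6, -0.2, 0.9]
finger_gap: 0.4
gripper_force: 0.0
clock: 11.4
eef_pos: [490.8, -32.2, 175.8]
ee_rot: [0.0, 1.0, -0.0, 0.0]
force: [2.0, -0.5, 0.0]
finger_gap: 34.9
gripper_force: 0.0
clock: 12.23
eef_pos: [491.6, -99.8, 175.7]
ee_rot: [0.0, 1.0, 0.0, 0.0]
force: [-0.1, 0.4, 0.3]
finger_gap: 71.2
gripper_force: 0.0
plate? 0.96 [223. 214.] [508. 128.  61.] -175.66600550973826
[5.07045e+02 1.31152e+02 3.20000e-02] 98.445 1.257 821
st [ 6.47432e+02 -1.92032e+02  9.60000e-02] 49.447 1.6 322
plate? 0.73 [304. 188.] [508. 122.  61.] -171.9871157424111
[5.08110e+02 1.34161e+02 3.10000e-02] 99.145 3.715 481
st [ 6.23318e+02 -1.91140e+02  8.90000e-02] 98.921 1.566 648
```

View pics/t3.png

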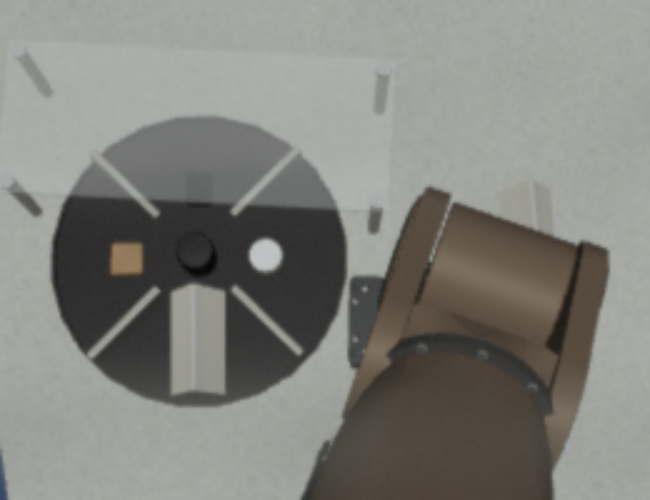

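The plate is now at crop (197,340), fully clear of the shelf and on its rest. Both cameras agree on the offset from the plate to the standing plate, (115,-325). Next is the grasp.

```bash
python3 -m creep '[2.3,-33.2,0,0,0,0,0.75, 2.3,-33.2,0,0,0,0,0.75, 2.3,-33.2,0,0,0,0,0.75, 2.3,-33.2,0,0,0,0,0.75, 2.3,-33.2,0,0,0,0,0.75, 2.3,-33.2,0,0,0,0,0.75, 2.2,-33.2,0,0,0,0,0.75, 0,0,25,0,0,-0.031,0.75, 0,0,25,0,0,0,0.75, 0,0,0,0,0,0,0.75]'
python3 -m creep '[0,0,15,0,0,0,0.75, 0,0,15,0,0,0,0.75, 0,0,15,0,0,0,0.75, 0,0,15,0,0,0,0.75, 0,0,15,0,0,0,0.75, 0,0,13,0,0,0,0.75, 0,0,5,0,0,0,0.75, 0,0,0,0,0,0,0.75, 0,0,0,0,0,0,0.75, 0,0,0,0,0,0,0.75]'
python3 -c "
from ang import *
p,m=tt('scene')
if m: print(*[np.round(v,3) for v in tent(p,'plate',36,m[0]['region'])])"
```

```text
clock: 13.37
eef_pos: [505.7, 132.5, 122.2]
ee_rot: [0.0, 1.0, 0.016, -0.003]
force: [-0.2, -1.2, 0.1]
finger_gap: 71.2
gripper_force: 0.0
clock: 14.2
eef_pos: [508.1, 132.1, 33.6]
ee_rot: [-0.0, 1.0, 0.015, 0.001]
force: [0.3, 0.1, 0.6]
finger_gap: 71.6
gripper_force: 0.0
plate? 0.66 [312. 194.] [536. 123.  60.] -168.68304198000482
plate? 0.31 [144. 273.] [ 443. -376.   72.] -106.32813871057694
[ 5.34531e+02  1.35075e+02 -1.80000e-02] 49.6 4.483 224
```

```bash
python3 -m creep '[0,0,1,0,0,0,0.6, 0,0,0,0,0,0,0.57, 0,0,0,0,0,0,0.55, 0,0,0,0,0,0,0.53, 0,0,0,0,0,0,0.4, 0,0,0,0,0,0,0.4, 0,0,0,0,0,0,0.4, 0,0,0,0,0,0,0.4, 0,0,0,0,0,0,0.4, 0,0,0,0,0,0,0.4]' 20
```

```text
clock: 15.13
eef_pos: [507.6, 132.2, 31.7]
ee_rot: [0.0, 1.0, 0.015, -0.0]
force: [-1.0, 1.1, 3.0]
finger_gap: 50.5
gripper_force: 20.0
```

```bash
python3 -m creep '[0,0,-3,0,0,0,0.4, 0,0,-5,0,0,0,0.4, 0,0,-8,0,0,0,0.4, 0,0,-12,0,0,0,0.4, 0,0,-15,0,0,0,0.4, 0,0,-15,0,0,0,0.4, 0,0,-15,0,0,0,0.4, 0,0,-15,0,0,0,0.4, 0,0,-12,0,0,0,0.4, 0,0,0,0,0,0,0.4]'
python3 - <<'E'
from ang import *
p,m=tt('scene')
q,_=tt('top')
cv2.imwrite('pics/t4.png',np.hstack([cv2.resize(i,None,fx=3,fy=3) for i in (p['image'][140:250,240:370],q['image'][160:270,150:280])]))
E
```

```text
clock: 15.97
eef_pos: [508.5, 132.2, 134.3]
ee_rot: [-0.0, 1.0, 0.015, 0.002]
force: [0.5, 0.1, -1.4]
finger_gap: 50.1
gripper_force: 20.0
plate? 0.66 [315. 173.] [538. 123. 161.] -168.19445815220553
```

View pics/t4.png

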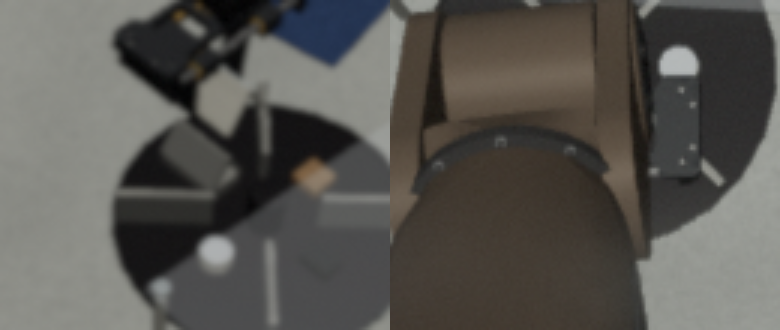

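The spare plate is lifted, held level at its middle at crop (222,105), and the empty rest shows at (195,150). I'll carry it over.

```bash
python3 -m creep '[0,5,-10,0,0,0,0.4, 0,15,-10,0,0,0,0.4, 0,25,0,0,0,0,0.4, 0,30,0,0,0,0,0.4, 0,30,0,0,0,0,0.4, 0,30,0,0,0,0,0.4, 0,30,0,0,0,0,0.4, 0,30,0,0,0,0,0.4, 0,30,0,0,0,0,0.4, 0,30,0,0,0,0,0.4]'
python3 -m creep '[0,30,0,0,0,0,0.4, 8,24,0,0,0,0,0.4, 16,14,0,0,0,0,0.4, 20,5.6,0,0,0,0,0.4, 20,0,0,0,0,0,0.4, 20,0,0,0,0,0,0.4, 14,0,0,0,0,0,0.4, 6.9,0,0,0,0,-0.063,0.4, 0,0,0,0,0,0,0.4, 0,0,0,0,0,0,0.4]'
python3 -m creep '[0,0,8,0,0,0,0.4, 0,0,14,0,0,0,0.4, 0,0,16,0,0,0,0.4, 0,0,16,0,0,0,0.4, 0,0,14,0,0,0,0.4, 0,0,8,0,0,0,0.4, 0,0,4,0,0,0,0.4, 0,0,0,0,0,0,0.4, 0,0,0,0,0,0,0.4, 0,0,0,0,0,0,0.4]'
python3 - <<'E'
from ang import *
o=get_obs(); print(o['eef_pos'],o['ee_rot'])
for n in('scene','top'):
    p=read_camera(n)
    for t in('plate','standing_plate'):
        for k in masks_of(p,t)[:3]:
            w=cloud(p,k['region']); print(n,t,round(k['confidence'],2),np.round(k['position']),len(w),np.round(np.percentile(w,[2,50,98],axis=0)).tolist())
    if n=='scene': cv2.imwrite('pics/t5.png',cv2.resize(p['image'][210:340,170:310],None,fx=4.5,fy=4.5,interpolation=cv2.INTER_CUBIC))
E
```

```text
clock: 17.0
eef_pos: [515.0, -124.5, 151.8]
ee_rot: [-0.0, 1.0, 0.015, -0.0]
force: [0.4, 0.1, -1.4]
finger_gap: 50.5
gripper_force: 20.0
clock: 17.83
eef_pos: [622.1, -193.1, 151.3]
ee_rot: [-0.0, 0.999, 0.046, -0.001]
force: [-0.1, -0.0, -0.6]
finger_gap: 50.9
gripper_force: 20.0
clock: 18.67
eef_pos: [622.9, -193.2, 72.5]
ee_rot: [0.0, 0.999, 0.047, 0.001]
force: [0.9, -0.4, -0.4]
finger_gap: 50.6
gripper_force: 20.0
[ 622.85369195 -193.24478981   72.48782886] [3.19646990e-04 9.98904169e-01 4.67978383e-02 5.66580840e-04]
scene plate 0.4 [307. 199.] 2914 [[455.0, -3.0, 16.0], [535.0, 123.0, 25.0], [600.0, 270.0, 74.0]]
scene standing_plate 0.62 [247. 293.] 352 [[594.0, -218.0, 2.0], [649.0, -206.0, 18.0], [674.0, -166.0, 46.0]]
```

View pics/t5.png

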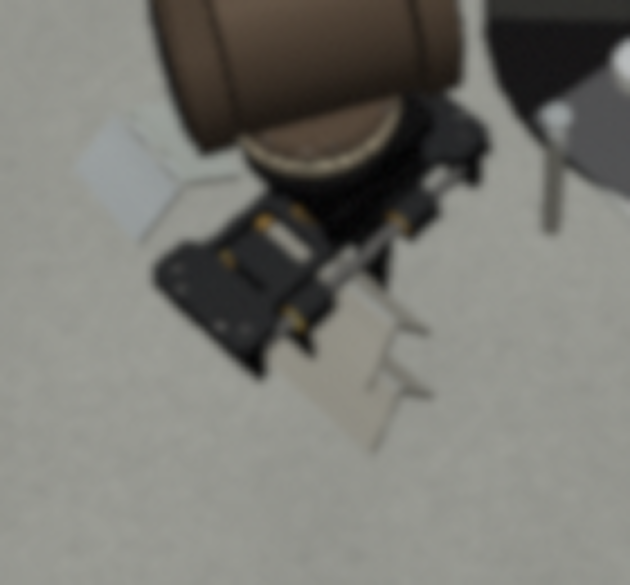

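The spare hovers above the standing plate. Its end fold is at crop (400,325) and the lower plate's is at (400,392). I'll check the alignment from depth.

```bash
python3 - <<'E'
from fit import *
p=read_camera('scene')
w=cloud(p,np.ones(p['depth'].shape,bool))
u=np.array([np.cos(.094),np.sin(.094)]);n=np.array([-u[1],u[0]])
c=np.array([623.5,-191.2])
s=(w[:,:2]-c)@u; l=(w[:,:2]-c)@n
for z0,name in((0,'low'),(75.5,'held')):
    k=(s>20)&(s<60)&(np.abs(l)<40)&(w[:,2]>z0+4)&(w[:,2]<z0+50)
    if name=='low':k&=w[:,2]<44
    q=w[k];L=l[k];S=s[k]
    f=lambda v:(np.abs(L-v[0]-v[2]*(S-40))-(47+z0+v[1]-q[:,2])*np.tan(np.pi/6))
    r=least_squares(f,[0,0,0],loss='soft_l1',f_scale=2)
    print(name,k.sum(),'lat,dz,yaw',np.round(r.x,3),'rms',np.sqrt(np.mean(f(r.x)**2)),'end s',np.percentile(S,[97,99,100]))
E
```

```text
low 184 lat,dz,yaw [-0.02  -0.127 -0.051] rms 3.456548984027903 end s [50.03754979 51.30495241 57.48876966]
held 241 lat,dz,yaw [-0.322  0.366 -0.01 ] rms 1.790709576296098 end s [49.58046932 49.81433111 49.96732029]
```

```bash
python3 -m creep '[0,0,6,0,0,0,0.4, 0,0,8,0,0,0,0.4, 0,0,8,0,0,0,0.4, 0,0,8,0,0,0,0.4, 0,0,8,0,0,0,0.4, 0,0,8,0,0,0,0.4, 0,0,6,0,0,0,0.4, 0,0,4,0,0,0,0.4, 0,0,3,0,0,0,0.4, 0,0,0,0,0,0,0.4]'
python3 -m creep '[0,0,1,0,0,0,0.4, 0,0,1,0,0,0,0.4, 0,0,1,0,0,0,0.4, 0,0,1,0,0,0,0.4, 0,0,1,0,0,0,0.4, 0,0,0.5,0,0,0,0.4, 0,0,0,0,0,0,0.4, 0,0,0,0,0,0,0.4, 0,0,0,0,0,0,0.4, 0,0,0,0,0,0,0.4]'
```

```text
clock: 19.85
eef_pos: [622.4, -193.0, 12.0]
ee_rot: [-0.0, 0.999, 0.047, -0.0]
force: [-0.8, 0.7, -0.5]
finger_gap: 50.4
gripper_force: 20.0
clock: 20.68
eef_pos: [622.6, -193.1, 7.2]
ee_rot: [0.0, 0.999, 0.047, 0.0]
force: [0.4, -0.2, -1.1]
finger_gap: 50.4
gripper_force: 20.0
```

Now I'll lower in small steps until there is contact.

```bash
python3 -m creep '[0,0,0.5,0,0,0,0.4, 0,0,0.5,0,0,0,0.4, 0,0,0.5,0,0,0,0.4, 0,0,0,0,0,0,0.4, 0,0,0.5,0,0,0,0.4, 0,0,0.3,0,0,0,0.4, 0,0,0,0,0,0,0.4, 0,0,0,0,0,0,0.4, 0,0,0,0,0,0,0.4, 0,0,0,0,0,0,0.4]'
```

```text
clock: 21.52
eef_pos: [622.6, -193.1, 4.9]
ee_rot: [0.0, 0.999, 0.047, 0.0]
force: [0.5, -0.7, -1.1]
finger_gap: 50.5
gripper_force: 20.0
```

```bash
for i in 1 2; do python3 -m creep '[0,0,0.3,0,0,0,0.4, 0,0,0.2,0,0,0,0.4, 0,0,0,0,0,0,0.4, 0,0,0,0,0,0,0.4, 0,0,0,0,0,0,0.4, 0,0,0,0,0,0,0.4, 0,0,0,0,0,0,0.4, 0,0,0,0,0,0,0.4, 0,0,0,0,0,0,0.4, 0,0,0,0,0,0,0.4]' | grep -E 'pos|force'; done
```

```text
eef_pos: [622.6, -193.1, 4.3]
force: [0.4, 0.8, -0.6]
gripper_force: 20.0
eef_pos: [622.6, -193.0, 3.9]
force: [-0.5, 3.0, 2.6]
gripper_force: 20.0
```

```bash
python3 -m creep '[0,-0.3,0,0,0,0,0.4, 0,0,0,0,0,0,0.4, 0,0,0.2,0,0,0,0.4, 0,0,0,0,0,0,0.4, 0,0,0,0,0,0,0.4, 0,0,0,0,0,0,0.4, 0,0,0,0,0,0,0.4, 0,0,0,0,0,0,0.4, 0,0,0,0,0,0,0.4, 0,0,0,0,0,0,0.4]' | grep -E 'pos|force'
```

```text
eef_pos: [622.6, -192.9, 3.7]
force: [1.4, 1.6, 3.9]
gripper_force: 20.0
```

```bash
python3 -m creep '[0,0,0,0,0,0,0.52, 0,0,0,0,0,0,0.54, 0,0,0,0,0,0,0.56, 0,0,0,0,0,0,0.58, 0,0,0,0,0,0,0.6, 0,0,0,0,0,0,0.65, 0,0,0,0,0,0,0.7, 0,0,0,0,0,0,0.75, 0,0,0,0,0,0,0.75, 0,0,0,0,0,0,0.75]' 5
python3 -m creep '[0,0,-5,0,0,0,0.75, 0,0,-10,0,0,0,0.75, 0,0,-20,0,0,0,0.75, 0,0,-25,0,0,0,0.75, 0,0,-30,0,0,0,0.75, 0,0,-30,0,0,0,0.75, 0,0,-30,0,0,0,0.75, 0,0,-30,0,0,0,0.75, 0,0,0,0,0,0,0.75, 0,0,0,0,0,0,0.75]' | grep pos
python3 -m creep '[-20,-30,0,0,0,0,0.75, -20,-30,0,0,0,0,0.75, -20,-30,0,0,0,0,0.75, -20,-30,0,0,0,0,0.75, -20,-30,0,0,0,0,0.75, -20,-30,0,0,0,0,0.75, -20,-30,0,0,0,0,0.75, -10,-30,0,0,0,0,0.75, 0,0,0,0,0,0,0.75, 0,0,0,0,0,0,0.75]' | grep pos
python3 - <<'E'
from fit import *
out=[]
for n in('top','scene'):
    p=read_camera(n)
    for t in('plate','standing_plate'):
        m=masks_of(p,t)
        if m: print(n,t,round(m[0]['confidence'],2),m[0]['position'],*[np.round(v,3) for v in tent(p,'',8,m[0]['region'])])
    c,r=(350,174) if n=='top' else (243,291)
    out.append(cv2.resize(p['image'][r-40:r+40,c-40:c+40],None,fx=5,fy=5,interpolation=cv2.INTER_CUBIC))
cv2.imwrite('pics/t6.png',np.hstack(out))
E
```

```text
clock: 24.85
eef_pos: [622.5, -192.8, 3.6]
ee_rot: [0.0, 0.999, 0.047, -0.0]
force: [-0.6, -0.0, 0.1]
finger_gap: 71.1
gripper_force: 0.0
eef_pos: [623.0, -192.9, 186.3]
eef_pos: [449.9, 33.2, 183.4]
top plate 0.92 [354.9, 170.9] [ 6.21723e+02 -1.94395e+02  8.70000e-02] 98.438 1.491 776
scene plate 0.82 [241.1, 288.1] [ 6.23777e+02 -1.91303e+02  8.90000e-02] 99.341 1.713 679
```

View pics/t6.png

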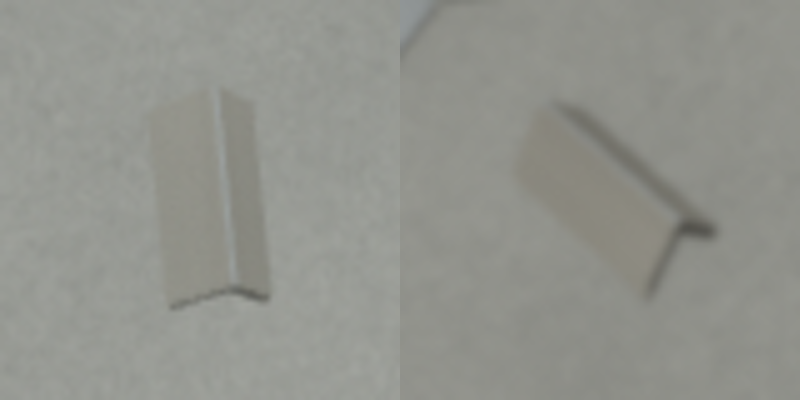

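The plates are nested as one tent, with flush ends at (235,290) in the top half and (685,222) in the scene half. The position matches the original standing pose to within 0.5 mm, at the 8 mm nested height.

```bash
python3 -c "
from rig import *
print(sign_off())"
```

```text
the job is handed in; nothing more can be done
None
```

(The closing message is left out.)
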